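Hang the medicine case on its rail and swing the keeper shut

ROBOT

A 7-joint arm with a two-finger parallel gripper is mounted at the origin on the work surface. World frame = base frame: x ahead of the robot, y to its left, z up, the work surface at z = 0. Lengths are in m, angles in rad, forces in N, time in s.
With the tool pointing down it reaches from about 0.4 to 0.85 m from the base axis. Payload 4.5 kg.
Tool frame: the origin (TCP) lies midway between the tips of the shut fingers; the grasp point (between the pads) lies 19 mm behind it; z points along the fingers, y is the line along which they close (so a half turn about z gives the same grasp; the last joint's range is limited). The gripper opens to 88 mm and grips with 3 to 60 N. Pads are 18 mm wide; open, the fingers measure 123 mm over their backs; the gripper's body (75 mm by 187 mm) begins 45 mm behind the grasp point.
Start: joints at [-1.286, 0.689, -0.195, 1.565, 0.157, 0.902, -0.215], TCP at [0.155, 0.605, 0.239] pointing down, gripper open.
Joint ranges: [-3.01, 3.01], [-0.46, 2.08], [-1.47, 1.51], [0.13, 2.56], [-1, 4.14], [0.04, 2.09], [-2.66, 2.66]. Speed limits (rad/s): [2.57, 2.57, 3.14, 3.14, 3.14, 3.14, 3.14].

INTERFACE

Orientations are given as a unit quaternion [x, y, z, w].
In Python, from plant import r gives the robot as it stands.
- The arm moves only by the tool carry_out, never from a script. Its argument "plan" is a list of rows, each an object with "rot": the turn, a rotation vector about the tool's x, y, z in rad, a list of three; "xyz": the shift along the tool's x, y, z in m, a list of three; "grip": the closure in counts, from 0 (fully open) to 255 (shut). In form: [{"rot": [wx, wy, wz], "xyz": [dx, dy, dz], "grip": grip}, ...]. A call has 1 to 8 rows; each row is the pose to reach, as a shift and turn from the pose commanded when the call began, along the tool's axes at that moment; what a row does not reach only later rows make up. A row lasts 1/12 s, in which the tool goes at most 41.7 mm and 7.16 degrees, less where a joint would pass 70% of its speed; a pose out of reach is approached as far as the arm can. A call with a gripper value outside its range is refused whole. The fingers move at their own pace and stop on an object; "squeeze" is the grip in N (left out, the last holds). Time passes only in rows, so rows that repeat a pose let the fingers close. It gives the time, the measured TCP pose, the force, the opening and the grip force at its end, in the units of the state.
- r.get_state(): the state, without advancing time (a new reading comes with each control period).
- r.snapshot(name): name is "scene" or "top" or "wrist"; returns the picture (480x640x3 uint8, red, green, blue); there is no depth.
- r.camera_params(name): a dict with "fx", "fy", "cx", "cy" (pixels), "position" and "attitude" of the camera in the world; the wrist camera has in their place "hand_eye" (4x4, takes a point from camera to tool coordinates, whose origin is the TCP and whose axes are the flange's). Camera axes: x right, y down, z forward; pixel columns grow to the right and rows downward; lengths in m; the calibration is good to about 2 mm. A picture is of the moment at which its call begins: read the wrist's pose just before it. camera_params takes no time and is no camera call.
- r.finish_job(): hands the job in; it is judged then, once.
The state is a dict: "clock": time; "q": joint angles; "qd": joint speeds; "joint_torque": joint torques, N m; "tool_pos": TCP position; "eef_rot": TCP orientation; "contact_force": force on the tool from outside, world axes, zero at the start; "moment": the same for the moment, N m; "opening": opening from 0.0 (shut) to 1.0 (fully open); "finger_force": force on a finger pad.
Only numpy, scipy, OpenCV 4.12 (cv2) and the standard library are available. Lean on these libraries where they do the work, as an engineer would, in place of code of your own. Each camera call takes 0.05 s, during which the arm holds its last target. There are 200 camera calls.

TASK

Put the three-tier medicine case away: carry it by its handle to the stand and hook its hanger over the top rail between the upright keeper and the catch, easing the weight onto the rail before you let go so that it neither drops nor swings. When it hangs there on its own, push the keeper bar over and down until it lies fully in its catch, and leave the dishes, crusher, stopper, cup and pill bottle where they stand.

Things in the scene. Friction and masses are not known exactly. Their poses are not given: they have to be found in the camera images.
- case: White plastic three-tier medicine case, clipped together, loose on the tray, 0.27 to 0.53 kg. Origin: centre of its underside; z up, front -x, back +x; 80 mm deep (x), 130 wide (y), 90 high to the lid. A grey carry handle on the lid, a steel hanger on the back. Its weight lies near its middle, 55 mm in front of the hook and 15 mm to its side; let go, the hung case leans back 0.05 to 0.1 rad onto the rest bar.
- case_handle (a point): Middle of the handle's bar, at case x -8, y 0, z 118 mm; axes are the case's. The bar is 70 mm long along x, 16 thick (y), 20 high (case z 108 to 128), with a post at each end; the 50 mm between the posts is open, 18 mm above the lid.
- case_hook (a point): Middle of the underside of the hanger's top plate (case x 57, y 15, z 146 mm): it comes to lie on the rail. Axes are the case's. Strap 44 mm wide (y) up the back, back face at case x 44, from z 20 up; top plate case z 146 to 150, x 40 to 74; lip pointing down at x 70 to 74, z 120 to 150. So the hook is open below, its mouth 26 mm wide (case x 44 to 70).
- stand: Hanging stand, fixed. Origin: on the tabletop straight below the rail's axis, midway between the posts; z up, front (case side) -x. Foot 12 mm thick, x -45 to 85, y -125 to 125. Posts at y -105 and 105, 20 mm thick. Rail: steel bar 12 mm thick along y at x 0. Its top is 175 to 220 mm above the table, clamped at a height that is NOT reported: feel or look for it.
- stand_rest (a point): Point on the tabletop below the rest bar's axis (stand x -8, y 0). The rest bar is 10 mm thick, parallel to the rail, its axis 100 mm below the rail's axis, its front face at stand x -13; the hanger strap leans on it. While lowering, the hook plate's middle at stand x -3.5 mm clears both bars.
- stand_catch (a point): Point on the tabletop below the catch (stand x 0, y -42). Catch: steel fork on the rail, 8 mm long (y), 24 mm over its cheeks (x), tips 17 mm above the rail's top. The hook goes on the rail between catch and hinge.
- stand_hinge (a point): Point on the tabletop below the keeper's hinge (stand x 0, y 75). The hinge pin runs along x, 13 mm above the rail's top, between two cheeks 24 mm over all. The opened keeper leans over the rail beyond stand y 25 mm.
- keeper (a joint): Angle of the keeper, rad: steel bar 12 mm wide, 10 thick, reaching 120 mm from its pin. 0 = closed: level, pointing to the stand's -y, in the catch, 8 mm between its underside and the rail's top (the 4 mm hook plate fits below; a hook not down on the rail blocks it). Grows as the free end swings up; 1.57 = upright; starts at 1.2 to 1.45. Stiff hinge, stays where left; about 2 N near its end moves it.
- dish_a: Indigo porcelain dish, 72 mm across, 22 mm high, loose on the tray; origin: centre of its underside. Leave alone.
- dish_b: A second dish like dish_a. Leave alone.
- crusher: Stainless pill crusher with screw top, 46 mm across, 76 mm high, loose on the tray; origin: centre of its underside. Leave alone.
- stopper: Glass pitcher stopper standing on its plug, 60 mm across, 72 mm high, loose on the tray; origin: centre of its underside. Leave alone.
- teacup: Earthen teacup, 66 mm across, 72 mm high, on the table beyond tray and stand; origin: centre of its underside. Leave alone.
- pillbottle: Amber glass pill jar, 56 mm across, 85 mm high, on the table beyond tray and stand; origin: centre of its underside. Leave alone.
- tray: Red lacquered tray, fixed, 300 (x) by 340 mm (y), floor 6 mm thick, rim 22 mm high; origin: centre of its underside.
Things that resemble listed ones, but are neither listed nor needed, are in the scene too. Leave any brown look-alike of the case alone.

How it is judged:
By the outcome, as a careful person would: the job done as asked, in the order asked, and still so for the second after the job is handed in, with the robot touching nothing.
It also fails if it takes over 70 s, if anything falls off the work surface, if the arm or the gripper's body presses on something with over 40 N, if the wrist force passes 120 N, or if a joint passes its speed limit or range.

## Working session

There is one attempt and no reset: what is moved stays moved. The work goes in short steps, Python scripts to look and compute and a tool call to move; the robot and the scene stay as the last step left them, time stands still between calls to the robot, and variables do not carry over. Pictures are saved under pics/ and viewed, at most 10 in all, crops included, and the job is handed in when it is done.

Besides the shell and the picture viewer there is one more tool, called as name([rows], argument=value, ...), one row to a line, values as JSON. carry_out: Moves the arm, as the interface text tells. Its arguments: {"type":"object","properties":{"plan":{"type":"array"},"squeeze":{"type":"number"}},"required":["plan"]}

```bash
ls; mkdir -p pics; python3 - <<'E'
from plant import r
import cv2
for n in("scene","top"):
    im=r.snapshot(n); cv2.imwrite(f"pics/{n}0.png",im[:,:,::-1])
    print(n,r.camera_params(n))
print(r.camera_params("wrist"))
s=r.get_state();print(s)
E
```

```text
pics
scene {'fx': 473.8359295907856, 'fy': 473.8359295907856, 'cx': 317.9821828068365, 'cy': 244.71450009314566, 'position': array([ 1.06828739, -0.12155811,  0.90791851]), 'attitude': array([ 0.73968094,  0.59560346, -0.19722347, -0.24337526])}
top {'fx': 623.0044806319887, 'fy': 623.0044806319887, 'cx': 320.07111347404356, 'cy': 229.28027413686254, 'position': array([0.30410288, 0.00413822, 1.57198411]), 'attitude': array([ 0.71199255, -0.69737438,  0.06453907, -0.05069802])}
{'fx': 360.02660991025965, 'fy': 360.02660991025965, 'cx': 315.3277312958193, 'cy': 240.127415195508, 'hand_eye': array([[-9.86542940e-04, -9.61675968e-01, -2.74186725e-01,
         7.02453561e-02],
       [ 9.99999513e-01, -9.58907183e-04, -2.34819779e-04,
         2.80429080e-05],
       [-3.70990816e-05, -2.74186823e-01,  9.61676445e-01,
        -1.45858064e-01],
       [ 0.00000000e+00,  0.00000000e+00,  0.00000000e+00,
         1.00000000e+00]])}
{'clock': 0.1, 'q': array([-1.28621629,  0.68991717, -0.19451788,  1.56621918,  0.15729561,
        0.90251571, -0.21507713]), 'qd': array([ 0.00206436, -0.00016922, -0.00017926, -0.00240957,  0.00093511,
       -0.00091005, -0.00156386]), 'joint_torque': array([-2.99034458e-03, -5.28494167e+01, -1.27155628e+00, -1.53835005e+01,
       -5.26490528e-02,  2.00005787e-03,  4.34980257e-05]), 'tool_pos': array([0.15500244, 0.6048904 , 0.2379851 ]), 'eef_rot': array([ 1.25015920e-01,  9.92154385e-01, -8.33372020e-04, -4.48221677e-05]), 'contact_force': array([ 0.62045225, -0.78164825,  0.33259886]), 'moment': array([ 0.0332696 ,  0.00975388, -0.01804198]), 'finger_force': 0.0, 'opening': 0.9970756086369673}
```

View pics/scene0.png

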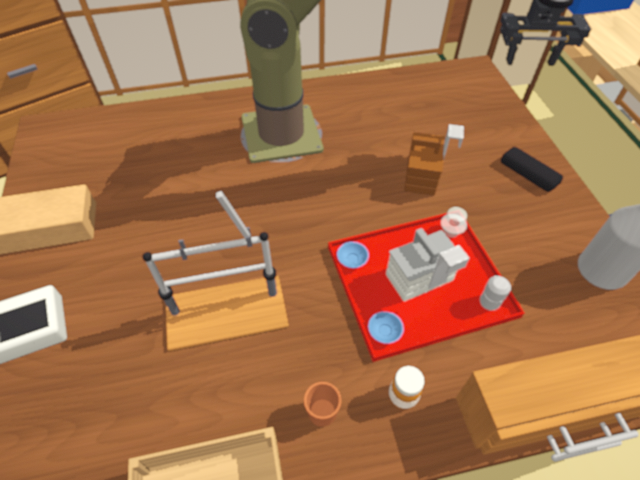

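View pics/top0.png

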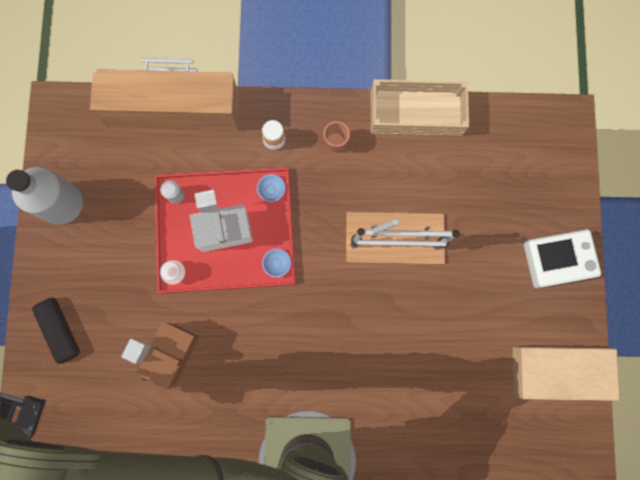

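Overview: the case is in the tray (top ≈(220,228), hanger plate ≈(205,199)); the stand is at top ≈(400,238), with its keeper raised at the left end. The brown look-alike is at (165,350). Next I'll zoom in on the case and stand.

```bash
python3 - <<'E'
import cv2,numpy as np
t=cv2.imread("pics/top0.png");s=cv2.imread("pics/scene0.png")
R=lambda a:cv2.resize(a,(400,300),interpolation=cv2.INTER_CUBIC)
# top: 5x crops 80x60 ; scene
a=np.vstack([np.hstack([cv2.resize(t[180:260,180:260],(400,400),interpolation=2)[:300],cv2.resize(t[205:265,340:465],(400,192),interpolation=2) if 0 else cv2.copyMakeBorder(cv2.resize(t[208:268,340:465],(400,192),interpolation=2),0,108,0,0,0)]),
np.hstack([R(s[220:310,375:495]),R(s[185:320,135:315])])])
cv2.imwrite("pics/z.png",a);print(a.shape)
E
```

```text
(600, 800, 3)
```

View pics/z.png

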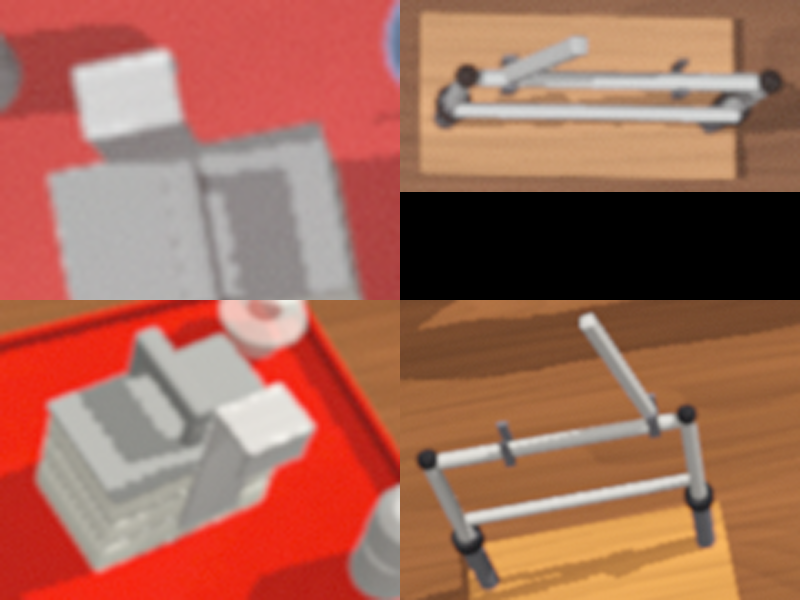

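```bash
cat > h.py <<'E'
import numpy as np,cv2
from scipy.optimize import least_squares
from scipy.spatial.transform import Rotation as Rn
from plant import r
def cam(n,s=None):
    c=r.camera_params(n)
    if n=="wrist":
        s=s or r.get_state();T=np.eye(4);T[:3,:3]=Rn.from_quat(s["eef_rot"]).as_matrix();T[:3,3]=s["tool_pos"]
        W=T@c["hand_eye"];R,p=W[:3,:3],W[:3,3]
    else: R,p=Rn.from_quat(c["attitude"]).as_matrix(),c["position"]
    return c,R,p
def proj(C,P):
    c,R,p=C;q=(np.atleast_2d(P)-p)@R
    return np.c_[c["fx"]*q[:,0]/q[:,2]+c["cx"],c["fy"]*q[:,1]/q[:,2]+c["cy"]]
def place(v,P):
    c,s=np.cos(v[2]),np.sin(v[2]);P=np.atleast_2d(P)
    return np.c_[v[0]+c*P[:,0]-s*P[:,1],v[1]+s*P[:,0]+c*P[:,1],P[:,2]]
E
python3 - <<'E'
from h import *
T,S=cam("top"),cam("scene")
d=lambda a,o,k,f:(np.array(a,float)-f)/k+o
p1=d([(72,68),(168,48),(183,122),(88,140),(48,175),(322,125)],(180,180),5,(0,0))
m1=np.array([(74,37,150),(74,-7,150),(40,-7,150),(40,37,150),(40,65,90),(40,-65,90)])/1e3+[0,0,.006]
p3=d([(315,428),(250,460),(280,383),(218,412)],(375,220),10/3,(0,300));m3=m1[[0,1,3,2]]
f=lambda v:np.r_[(proj(T,place(v,m1))-p1).ravel(),(proj(S,place(v,m3))-p3).ravel()]
a=least_squares(f,[.6,.2,0]);print("case",a.x.round(4),a.fun.reshape(-1,2).round(1).tolist())
v=a.x
print("handle",place(v,[-.008,0,.124]),"hook",place(v,[.057,.015,.152]))
q2=d([(420,12),(735,18),(735,178),(420,172),(467,79),(768,82),(457,110),(738,115)],(340,208),3.2,(400,0))
q4=d([(686,413),(428,459),(699,495),(468,538)],(135,185),20/9,(400,300))
def M(h):
    foot=[(.085,.125,.012),(.085,-.125,.012),(-.045,-.125,.012),(-.045,.125,.012)]
    b=[(0,.105,h-.006),(0,-.105,h-.006),(-.008,.105,h-.106),(-.008,-.105,h-.106)]
    return np.array(foot+b),np.array(b)
def g(v):
    A,B=M(v[3]);return np.r_[(proj(T,place(v,A))-q2).ravel(),(proj(S,place(v,B))-q4).ravel()]
b=least_squares(g,[.5,-.2,0,.2],loss="soft_l1");print("stand",b.x.round(4),b.fun.reshape(-1,2).round(1).tolist())
# keeper
k=d([(588,320)],(135,185),20/9,(400,300))
kf=lambda t:(proj(S,place(b.x,[0,.075-.12*np.cos(t[0]),b.x[3]+.013+.12*np.sin(t[0])]))-k).ravel()
kk=least_squares(kf,[1.3]);print("keeper",kk.x,kk.fun)
E
```

```text
case [0.5528 0.2198 0.2202] [[-0.3, -1.0], [-0.7, -0.6], [-1.2, -1.3], [-1.0, -1.2], [-0.2, -1.1], [-1.6, -1.4], [-1.6, -0.6], [-1.1, -2.2], [-1.3, 0.1], [-1.5, -1.0]]
handle [[0.54497928 0.21800833 0.124     ]] hook [[0.60513353 0.24684349 0.152     ]]
stand [ 0.5248 -0.2153  0.0036  0.2107] [[0.0, -0.5], [-0.9, -0.5], [-0.0, 0.1], [-0.4, 0.2], [-0.6, -0.3], [-0.7, 0.5], [-1.1, -0.0], [-1.1, 0.0], [-1.2, 3.2], [-0.3, 2.6], [-2.9, -7.2], [-3.7, -7.4]]
keeper [1.3465838] [0.08909145 0.27142025]
```

```bash
python3 - <<'E'
from h import *
T,S=cam("top"),cam("scene")
d=lambda a,o,k,f:(np.array(a,float)-f+.5)/k+o-.5
q2=d([(420,12),(735,18),(735,178),(420,172),(467,79),(768,82),(457,110),(738,115)],(340,208),3.2,(400,0))
q4=d([(686,413),(428,459),(695,481),(463,520)],(135,185),20/9,(400,300))
foot=[(.085,.125,.012),(.085,-.125,.012),(-.045,-.125,.012),(-.045,.125,.012)]
b=lambda h:[(0,.105,h-.006),(0,-.105,h-.006),(-.008,.105,h-.106),(-.008,-.105,h-.106)]
def g(v):
    return np.r_[(proj(T,place(v,foot+b(v[3])))-q2).ravel(),(proj(S,place(v,b(v[3])))-q4).ravel()]
a=least_squares(g,[.5,-.2,0,.2]);print("stand",a.x.round(4),a.fun.reshape(-1,2).round(1).tolist())
s=r.get_state();R=Rn.from_quat(s["eef_rot"]).as_matrix();print(R.round(3))
E
```

```text
stand [ 0.525  -0.2143  0.002   0.2163] [[0.0, -0.3], [-0.9, -0.2], [-0.1, 0.4], [-0.5, 0.4], [-0.5, -0.5], [-0.2, 0.5], [-1.0, -0.2], [-0.6, -0.0], [-0.7, 1.7], [-0.4, 1.1], [-0.6, -2.0], [-1.4, -0.6]]
[[-0.969  0.248 -0.   ]
 [ 0.248  0.969 -0.002]
 [-0.    -0.002 -1.   ]]
```

```bash
cat >> h.py <<'E'
def togo(pos,yaw=None,tilt=0):
    """shift and turn in tool axes to reach TCP pos, tool x along case -x (case yaw), tool z down, tilt about case y"""
    s=r.get_state();R=Rn.from_quat(s["eef_rot"])
    x=R.inv().apply(np.array(pos)-s["tool_pos"])
    w=np.zeros(3)
    if yaw is not None:
        D=Rn.from_euler("z",yaw)*Rn.from_euler("y",tilt)*Rn.from_matrix(np.diag([-1.,1,-1]))
        w=(R.inv()*D).as_rotvec()
    print("xyz",x.round(4),"rot",w.round(4),"tcp",s["tool_pos"].round(4),"F",s["contact_force"].round(2),"M",s["moment"].round(2),"t",s["clock"],"open",round(s["opening"],3),"ff",round(s["finger_force"],1))
E
python3 -c "
from h import *
togo([.535,.218,.23],.22)"
```

```text
xyz [-0.4641 -0.2805  0.0085] rot [-1.700e-03 -3.000e-04 -4.707e-01] tcp [0.155  0.6049 0.238 ] F [ 0.62 -0.78  0.33] M [ 0.03  0.01 -0.02] t 0.1 open 0.997 ff 0.0
```

carry_out([
  {"rot": [0, 0, -0.06], "xyz": [-0.03, -0.018, 0], "grip": 0},
  {"rot": [0, 0, -0.12], "xyz": [-0.063, -0.038, 0], "grip": 0},
  {"rot": [0, 0, -0.18], "xyz": [-0.097, -0.058, 0], "grip": 0},
  {"rot": [0, 0, -0.24], "xyz": [-0.131, -0.079, 0], "grip": 0},
  {"rot": [0, 0, -0.3], "xyz": [-0.165, -0.1, 0], "grip": 0},
  {"rot": [0, 0, -0.36], "xyz": [-0.199, -0.12, 0], "grip": 0},
  {"rot": [0, 0, -0.42], "xyz": [-0.232, -0.14, 0], "grip": 0},
  {"rot": [0, 0, -0.47], "xyz": [-0.265, -0.16, 0], "grip": 0},
])

```text
clock: 0.77
tool_pos: [0.3731, 0.3829, 0.2385]
eef_rot: [-0.111, 0.994, -0.0, -0.0]
contact_force: [0.4, 1.1, -0.6]
opening: 1.0
finger_force: 0.0
```

```bash
python3 -c "
from h import *
togo([.535,.218,.23],.22)"
```

```text
xyz [-0.1216 -0.1965  0.0085] rot [-0.0004 -0.0005  0.0022] tcp [0.3731 0.3829 0.2385] F [ 0.39  1.13 -0.62] M [ 0.1  -0.   -0.02] t 0.7667 open 1.0 ff 0.0
```

carry_out([
  {"rot": [0, 0, 0], "xyz": [-0.021, -0.034, 0.001], "grip": 0},
  {"rot": [0, 0, 0], "xyz": [-0.042, -0.068, 0.003], "grip": 0},
  {"rot": [0, 0, 0], "xyz": [-0.063, -0.102, 0.004], "grip": 0},
  {"rot": [0, 0, 0], "xyz": [-0.084, -0.136, 0.006], "grip": 0},
  {"rot": [0, 0, 0], "xyz": [-0.103, -0.166, 0.007], "grip": 0},
  {"rot": [0, 0, 0], "xyz": [-0.115, -0.186, 0.008], "grip": 0},
  {"rot": [0, 0, 0], "xyz": [-0.12, -0.195, 0.008], "grip": 0},
  {"rot": [0, 0, 0], "xyz": [-0.12, -0.195, 0.008], "grip": 0},
])

```text
clock: 1.43
tool_pos: [0.533, 0.2177, 0.2301]
eef_rot: [-0.107, 0.994, -0.001, -0.0]
contact_force: [-0.0, 0.4, -0.6]
opening: 1.0
finger_force: 0.0
```

```bash
python3 - <<'E'
from h import *
togo([.545,.218,.105],.22)
im=r.snapshot("wrist")[:,:,::-1].copy()
C=cam("wrist");v=[.5528,.2198,.2202]
P=place(v,np.array([(74,37,150),(74,-7,150),(40,-7,150),(40,37,150),(27,8,128),(27,-8,128),(-43,8,128),(-43,-8,128),(-40,65,90),(-40,-65,90)])/1e3+[0,0,.006])
for p in proj(C,P): print(p.round(1));cv2.drawMarker(im,tuple(int(round(a)) for a in p),(0,255,0),0,9,1)
cv2.imwrite("pics/w1.png",im)
E
```

```text
xyz [-0.0118 -0.0021  0.1251] rot [-0.0014 -0.0005 -0.0058] tcp [0.533  0.2177 0.2301] F [-0.02  0.4  -0.61] M [0.09 0.04 0.02] t 1.4333 open 1.0 ff 0.0
[360.4 377.9]
[298.8 378.1]
[298.  335.8]
[361.9 335.5]
[319.4 304.2]
[297.7 304.3]
[319.4 210.7]
[296.  210.8]
[391.2 204.8]
[226.1 205.4]
```

View pics/w1.png

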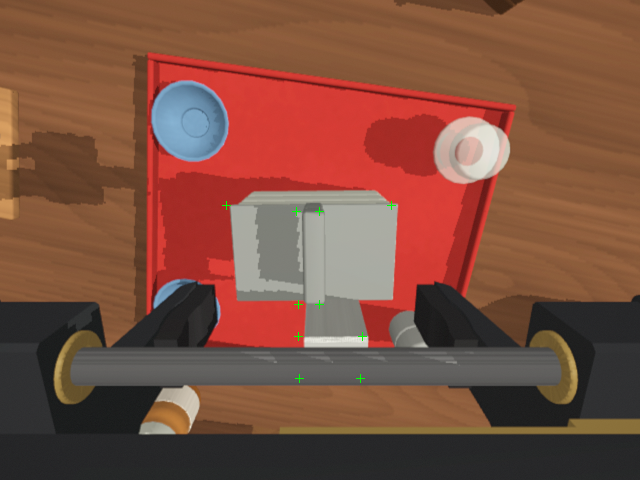

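The wrist view shows the handle bar at columns 302–326, rows 205–304, about 4 mm toward +y from the estimate. The yaw agrees. Descending with that correction.

carry_out([
  {"rot": [0, 0, -0.006], "xyz": [-0.006, 0.001, 0.03], "grip": 0},
  {"rot": [0, 0, -0.006], "xyz": [-0.012, 0.002, 0.06], "grip": 0},
  {"rot": [0, 0, -0.006], "xyz": [-0.012, 0.002, 0.09], "grip": 0},
  {"rot": [0, 0, -0.006], "xyz": [-0.012, 0.002, 0.112], "grip": 0},
  {"rot": [0, 0, -0.006], "xyz": [-0.012, 0.002, 0.122], "grip": 0},
  {"rot": [0, 0, -0.006], "xyz": [-0.012, 0.002, 0.125], "grip": 0},
  {"rot": [0, 0, -0.006], "xyz": [-0.012, 0.002, 0.125], "grip": 120},
  {"rot": [0, 0, -0.006], "xyz": [-0.012, 0.002, 0.125], "grip": 160},
], squeeze=20)

```text
clock: 2.15
tool_pos: [0.5431, 0.2265, 0.107]
eef_rot: [-0.113, 0.994, 0.001, 0.001]
contact_force: [-0.1, -0.1, 0.9]
opening: 0.871
finger_force: 0.0
```

carry_out([
  {"rot": [0, 0, 0], "xyz": [0, 0, 0], "grip": 200},
  {"rot": [0, 0, 0], "xyz": [0, 0, 0], "grip": 230},
  {"rot": [0, 0, 0], "xyz": [0, 0, 0], "grip": 255},
  {"rot": [0, 0, 0], "xyz": [0, 0, 0], "grip": 255},
  {"rot": [0, 0, 0], "xyz": [0, 0, 0], "grip": 255},
  {"rot": [0, 0, 0], "xyz": [0, 0, 0], "grip": 255},
  {"rot": [0, 0, 0], "xyz": [0, 0, 0], "grip": 255},
  {"rot": [0, 0, 0], "xyz": [0, 0, 0], "grip": 255},
], squeeze=35)

```text
clock: 2.82
tool_pos: [0.5433, 0.2235, 0.1058]
eef_rot: [-0.112, 0.994, -0.001, -0.0]
contact_force: [0.9, -5.9, 4.0]
opening: 0.269
finger_force: 2.7
```

```bash
python3 -c "
from h import *
togo([.544,.222,.225],.22)"
```

```text
xyz [-0.0003 -0.0019 -0.1192] rot [-0.0024 -0.0004  0.0045] tcp [0.5433 0.2235 0.1058] F [ 0.85 -5.87  4.  ] M [-1.13 -0.23  0.04] t 2.8167 open 0.269 ff 2.7
```

carry_out([
  {"rot": [0, 0, 0], "xyz": [0, -0.001, 0], "grip": 255},
  {"rot": [0, 0, 0], "xyz": [0, -0.002, 0], "grip": 255},
  {"rot": [0, 0, 0], "xyz": [0, -0.002, 0], "grip": 255},
  {"rot": [0, 0, 0], "xyz": [0, -0.002, 0], "grip": 255},
  {"rot": [0, 0, 0], "xyz": [0, -0.002, 0], "grip": 255},
  {"rot": [0, 0, 0], "xyz": [0, -0.002, 0], "grip": 255},
])

```text
clock: 3.32
tool_pos: [0.5433, 0.2218, 0.1058]
eef_rot: [-0.112, 0.994, -0.001, -0.0]
contact_force: [-0.2, -4.5, 3.4]
opening: 0.177
finger_force: 35.0
```

```bash
python3 -c "
from h import *
togo([.544,.222,.225],.22)"
```

```text
xyz [-0.0006 -0.0002 -0.1192] rot [-0.0018 -0.0009  0.0045] tcp [0.5433 0.2218 0.1058] F [-0.2  -4.54  3.41] M [-1.12  0.02 -0.04] t 3.3167 open 0.177 ff 35.0
```

carry_out([
  {"rot": [0, 0, 0], "xyz": [0, 0, -0.005], "grip": 255},
  {"rot": [0, 0, 0], "xyz": [0, 0, -0.018], "grip": 255},
  {"rot": [0, 0, 0], "xyz": [0, 0, -0.038], "grip": 255},
  {"rot": [0, 0, 0], "xyz": [0, 0, -0.062], "grip": 255},
  {"rot": [0, 0, 0], "xyz": [0, 0, -0.088], "grip": 255},
  {"rot": [0, 0, 0], "xyz": [0, 0, -0.112], "grip": 255},
  {"rot": [0, 0, 0], "xyz": [0, 0, -0.128], "grip": 255},
  {"rot": [0, 0, 0], "xyz": [0, 0, -0.135], "grip": 255},
], squeeze=40)

```text
clock: 3.98
tool_pos: [0.5436, 0.2255, 0.2429]
eef_rot: [-0.113, 0.994, 0.002, 0.002]
contact_force: [0.5, 1.2, -4.8]
opening: 0.172
finger_force: 40.0
```

```bash
python3 -c "
from h import *
togo([.40,-.233,.245],.0)
im=r.snapshot('wrist')[:,:,::-1];cv2.imwrite('pics/w2.png',im)"
```

```text
xyz [ 0.2432 -0.4144 -0.0044] rot [0.0038 0.0031 0.2272] tcp [0.5436 0.2255 0.2429] F [ 0.49  1.16 -4.81] M [ 0.13 -0.15 -0.04] t 3.9833 open 0.172 ff 40.0
```

View pics/w2.png

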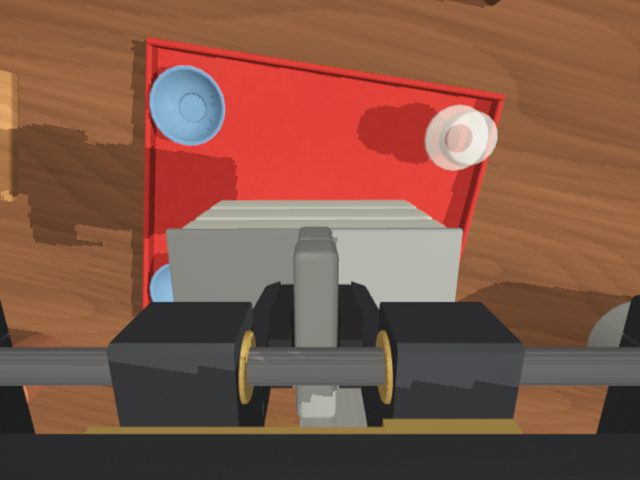

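The case is held level, with the bar centred at column 316, the lid front edge at row 228 (columns 166–463), and about 5 N of weight.

```bash
python3 - <<'E'
from h import *
c=r.camera_params("wrist");H=c["hand_eye"]
ray=lambda u,v:H[:3,:3]@[(u-c["cx"])/c["fx"],(v-c["cy"])/c["fy"],1]
for z in(.0058,.0098,.0138):
    for u in(166,463):
        d=ray(u,228);P=H[:3,3]+d*(z-H[2,3])/d[2];print(z,P.round(4),"xt",(P[0]-.04).round(4))
E
```

```text
0.0058 [ 0.0326 -0.0649  0.0058] xt -0.0074
0.0058 [0.0324 0.0639 0.0058] xt -0.0076
0.0098 [ 0.0316 -0.0666  0.0098] xt -0.0084
0.0098 [0.0314 0.0656 0.0098] xt -0.0086
0.0138 [ 0.0306 -0.0684  0.0138] xt -0.0094
0.0138 [0.0304 0.0673 0.0138] xt -0.0096
```

carry_out([
  {"rot": [0, 0, 0.005], "xyz": [0.005, -0.008, 0], "grip": 255},
  {"rot": [0, 0, 0.015], "xyz": [0.016, -0.027, 0], "grip": 255},
  {"rot": [0, 0, 0.03], "xyz": [0.032, -0.055, -0.001], "grip": 255},
  {"rot": [0, 0, 0.045], "xyz": [0.049, -0.084, -0.001], "grip": 255},
  {"rot": [0, 0, 0.06], "xyz": [0.066, -0.113, -0.002], "grip": 255},
  {"rot": [0, 0, 0.075], "xyz": [0.083, -0.142, -0.002], "grip": 255},
  {"rot": [0, 0, 0.09], "xyz": [0.1, -0.171, -0.002], "grip": 255},
  {"rot": [0, 0, 0.105], "xyz": [0.117, -0.2, -0.002], "grip": 255},
])

```text
clock: 4.7
tool_pos: [0.4715, 0.0002, 0.2412]
eef_rot: [-0.06, 0.998, 0.0, -0.002]
contact_force: [1.6, -0.3, -5.9]
opening: 0.176
finger_force: 40.0
```

```bash
python3 -c "
from h import *
togo([.40,-.233,.245],.0)"
```

```text
xyz [ 0.0989 -0.223  -0.0036] rot [ 0.0002 -0.0037  0.1197] tcp [4.715e-01 2.000e-04 2.412e-01] F [ 1.62 -0.32 -5.91] M [-0.04 -0.03 -0.  ] t 4.7 open 0.176 ff 40.0
```

carry_out([
  {"rot": [0, 0, 0.018], "xyz": [0.016, -0.031, 0], "grip": 255},
  {"rot": [0, 0, 0.036], "xyz": [0.032, -0.066, 0], "grip": 255},
  {"rot": [0, 0, 0.054], "xyz": [0.048, -0.101, -0.001], "grip": 255},
  {"rot": [0, 0, 0.072], "xyz": [0.063, -0.134, -0.002], "grip": 255},
  {"rot": [0, 0, 0.09], "xyz": [0.076, -0.165, -0.003], "grip": 255},
  {"rot": [0, 0, 0.105], "xyz": [0.086, -0.191, -0.003], "grip": 255},
  {"rot": [0, 0, 0.115], "xyz": [0.093, -0.21, -0.003], "grip": 255},
  {"rot": [0, 0, 0.12], "xyz": [0.098, -0.22, -0.003], "grip": 255},
])

```text
clock: 5.37
tool_pos: [0.4004, -0.231, 0.2442]
eef_rot: [0.002, 1.0, 0.0, -0.002]
contact_force: [-0.1, 0.2, -4.1]
opening: 0.172
finger_force: 39.9
```

carry_out([
  {"rot": [0, 0, 0], "xyz": [0, 0, 0], "grip": 255},
  {"rot": [0, 0, 0], "xyz": [0, 0, 0], "grip": 255},
  {"rot": [0, 0, 0], "xyz": [0, 0, 0], "grip": 255},
  {"rot": [0, 0, 0], "xyz": [0, 0, 0], "grip": 255},
])

```text
clock: 5.7
tool_pos: [0.4037, -0.2261, 0.2456]
eef_rot: [-0.002, 1.0, 0.001, 0.0]
contact_force: [-0.7, 0.2, -5.4]
opening: 0.178
finger_force: 40.0
```

```bash
python3 - <<'E'
from h import *
togo([.4565,-.233,.245],.0)
T,S=cam("top"),cam("scene");s=r.get_state()
for n in("scene","top","wrist"):
    cv2.imwrite(f"pics/{n}3.png",r.snapshot(n)[:,:,::-1])
s_=cv2.imread("pics/scene3.png");t=cv2.imread("pics/top3.png");w=cv2.imread("pics/wrist3.png")
a=np.vstack([cv2.resize(s_[170:320,130:330],(800,600),interpolation=2)])
cv2.imwrite("pics/z3.png",a)
E
```

```text
xyz [-0.0528 -0.0071  0.0006] rot [0.0012 0.0002 0.0038] tcp [ 0.4037 -0.2261  0.2456] F [-0.69  0.19 -5.39] M [ 0.04  0.03 -0.02] t 5.7 open 0.178 ff 40.0
```

View pics/z3.png

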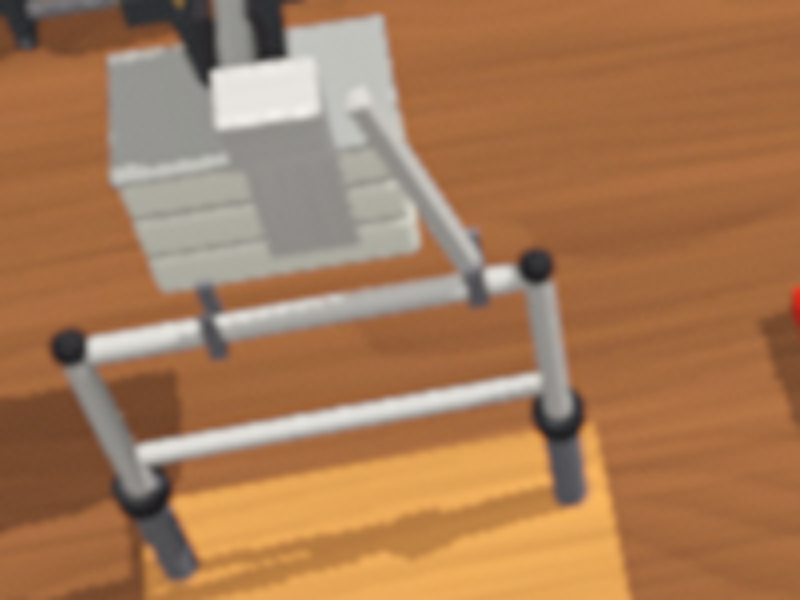

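The hook plate is at crop (211–321, 57–130), the rail runs from (90,347) to (520,272), the catch is at (212,335) and the hinge at (477,275). Next: refit the stand and correct camera bias using the known hook pose.

```bash
python3 - <<'E'
from h import *
S,T=cam("scene"),cam("top")
d=lambda a,o,k,f=(0,0):(np.array(a,float)-f+.5)/k+o-.5
s=r.get_state();t=s["tool_pos"];v=[t[0]+.008,t[1],0]
z0=t[2]-.099
m=np.array([(40,-7,150),(40,37,150),(74,37,150),(74,-7,150)])/1e3+[0,0,z0]
p=d([(211,70),(316,57),(321,115),(219,130)],(130,170),4)
e=p-proj(S,place(v,m));print("hook resid obs-pred",e.round(1).tolist())
q=d([(536,265),(69,346),(545,383),(137,455),(212,335),(477,275)],(130,170),4)-e.mean(0)
q2=d([(467,79),(768,82),(457,110),(738,115)],(340,208),3.2,(400,0))
foot=d([(420,12),(735,18),(735,178),(420,172)],(340,208),3.2,(400,0))
F=[(.085,.125,.012),(.085,-.125,.012),(-.045,-.125,.012),(-.045,.125,.012)]
b=lambda h:[(0,.105,h-.006),(0,-.105,h-.006),(-.008,.105,h-.106),(-.008,-.105,h-.106)]
def g(v):
    B=b(v[3]);return np.r_[(proj(S,place(v,B+[(0,-.042,v[3]-.006),(0,.075,v[3])]))-q).ravel(),(proj(T,place(v,B))-q2).ravel(),(proj(T,place(v,F))-foot).ravel()]
a=least_squares(g,[.5,-.2,0,.2],loss="soft_l1");print(a.x.round(4),a.fun.reshape(-1,2).round(1).tolist())
E
```

```text
hook resid obs-pred [[0.4, -0.2], [1.5, 0.4], [1.3, 1.0], [1.5, 0.7]]
[ 0.5249 -0.2152  0.0037  0.2173] [[-0.2, 1.6], [0.6, 1.5], [1.7, -1.1], [-1.6, 0.1], [0.4, -1.9], [-2.0, -0.1], [-0.0, -0.4], [0.3, 0.4], [-0.5, -0.1], [-0.2, -0.1], [0.3, -0.2], [-0.6, -0.2], [0.3, 0.3], [-0.1, 0.5]]
```

View pics/wrist3.png

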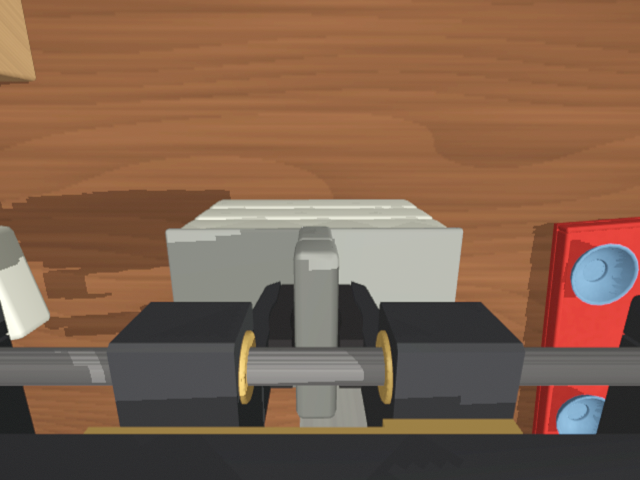

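carry_out([
  {"rot": [0, 0, 0.003], "xyz": [-0.008, -0.002, 0], "grip": 255},
  {"rot": [0, 0, 0.003], "xyz": [-0.02, -0.004, 0], "grip": 255},
  {"rot": [0, 0, 0.003], "xyz": [-0.034, -0.006, 0], "grip": 255},
  {"rot": [0, 0, 0.003], "xyz": [-0.045, -0.007, 0], "grip": 255},
  {"rot": [0, 0, 0.003], "xyz": [-0.051, -0.007, 0], "grip": 255},
  {"rot": [0, 0, 0.003], "xyz": [-0.053, -0.007, 0], "grip": 255},
  {"rot": [0, 0, 0.003], "xyz": [-0.053, -0.007, 0], "grip": 255},
  {"rot": [0, 0, 0.003], "xyz": [-0.053, -0.007, 0], "grip": 255},
])

```text
clock: 6.52
tool_pos: [0.4553, -0.235, 0.2455]
eef_rot: [0.001, 1.0, 0.0, -0.001]
contact_force: [-0.7, 0.7, -5.3]
opening: 0.177
finger_force: 40.0
```

carry_out([
  {"rot": [0, 0, 0], "xyz": [0, 0, 0], "grip": 255},
  {"rot": [0, 0, 0], "xyz": [0, 0, 0], "grip": 255},
  {"rot": [0, 0, 0], "xyz": [0, 0, 0], "grip": 255},
  {"rot": [0, 0, 0], "xyz": [0, 0, 0], "grip": 255},
])

```text
clock: 6.85
tool_pos: [0.4558, -0.2352, 0.2458]
eef_rot: [0.002, 1.0, -0.0, -0.0]
contact_force: [0.2, -0.3, -4.9]
opening: 0.173
finger_force: 40.0
```

```bash
python3 - <<'E'
from h import *
togo([.4565,-.234,.245],.003)
s_=r.snapshot("scene")[:,:,::-1];t=r.snapshot("top")[:,:,::-1]
togo([.4565,-.234,.245],.003)
a=np.vstack([cv2.resize(np.ascontiguousarray(s_[200:290,140:300]),(800,450),interpolation=2)[:330],cv2.resize(np.ascontiguousarray(t[205:259,340:500]),(800,270),interpolation=2)])
cv2.imwrite("pics/z4.png",a);print(a.shape)
E
```

```text
xyz [-0.0007  0.0012  0.0008] rot [-0.0001 -0.0001 -0.006 ] tcp [ 0.4558 -0.2352  0.2458] F [ 0.22 -0.31 -4.87] M [ 0.03  0.12 -0.  ] t 6.85 open 0.173 ff 40.0
xyz [-0.0006  0.0012  0.0007] rot [ 0.     -0.     -0.0059] tcp [ 0.4559 -0.2352  0.2457] F [-0.17 -0.1  -5.14] M [0.05 0.02 0.02] t 6.95 open 0.173 ff 40.0
(600, 800, 3)
```

View pics/z4.png

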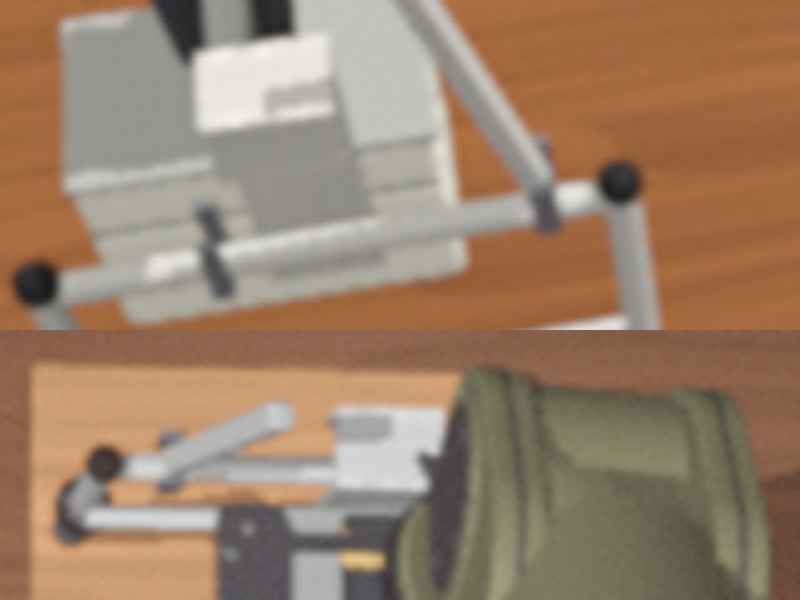

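```bash
python3 - <<'E'
from h import *
S,T=cam("scene"),cam("top")
def at(C,u,v,z):
    c,R,p=C;d=R@[(u-c["cx"])/c["fx"],(v-c["cy"])/c["fy"],1];return (p+d*(z-p[2])/d[2]).round(4)
f=lambda x,y:(340+x/5-.4,205+(y-330)/5-.4)
g=lambda x,y:(140+x/5-.4,200+y/5-.4)
zt=.2457+.051
print("plate exp x %.4f..%.4f y %.4f..%.4f"%(.4559+.048,.4559+.082,-.2352-.007,-.2352+.037))
print("top  plate BL",at(T,*f(335,409),zt),"FL",at(T,*f(333,491),zt))
for h in(.213,.217):
    print(h,"top rail",at(T,*f(320,468),h-.006),"scene rail",at(S,*g(400,228),h-.006),at(S,*g(150,268),h-.006), "catch",at(S,*g(216,250),h),"hinge",at(S,*g(543,195),h))
print("scene plate",[at(S,*g(*q),zt) for q in[(194,50),(328,34),(334,112),(200,132)]])
E
```

```text
plate exp x 0.5039..0.5379 y -0.2422..-0.1982
top  plate BL [ 0.5371 -0.199   0.2967] FL [ 0.5025 -0.1981  0.2967]
0.213 top rail [ 0.5267 -0.2065  0.207 ] scene rail [ 0.5234 -0.1895  0.207 ] [ 0.522 -0.28   0.207] catch [ 0.5237 -0.255   0.213 ] hinge [ 0.5241 -0.136   0.213 ]
0.217 top rail [ 0.526  -0.2059  0.211 ] scene rail [ 0.5265 -0.1891  0.211 ] [ 0.5252 -0.2791  0.211 ] catch [ 0.5268 -0.2542  0.217 ] hinge [ 0.5273 -0.1359  0.217 ]
scene plate [array([ 0.5026, -0.2423,  0.2967]), array([ 0.5051, -0.1973,  0.2967]), array([ 0.5402, -0.1979,  0.2967]), array([ 0.5393, -0.2419,  0.2967])]
```

carry_out([
  {"rot": [0, 0, -0.005], "xyz": [-0.001, 0.002, 0.004], "grip": 255},
  {"rot": [0, 0, -0.005], "xyz": [-0.0015, 0.002, 0.013], "grip": 255},
  {"rot": [0, 0, -0.005], "xyz": [-0.0015, 0.002, 0.024], "grip": 255},
  {"rot": [0, 0, -0.005], "xyz": [-0.0015, 0.002, 0.036], "grip": 255},
  {"rot": [0, 0, -0.005], "xyz": [-0.0015, 0.002, 0.047], "grip": 255},
  {"rot": [0, 0, -0.005], "xyz": [-0.0015, 0.002, 0.055], "grip": 255},
  {"rot": [0, 0, -0.005], "xyz": [-0.0015, 0.002, 0.06], "grip": 255},
  {"rot": [0, 0, -0.005], "xyz": [-0.0015, 0.002, 0.06], "grip": 255},
])

```text
clock: 7.62
tool_pos: [0.457, -0.2328, 0.1844]
eef_rot: [-0.001, 1.0, 0.001, -0.001]
contact_force: [-0.1, -0.8, -4.6]
opening: 0.172
finger_force: 40.0
```

```bash
python3 - <<'E'
from h import *
togo([.4575,-.233,.170],.003)
s_=r.snapshot("scene")[:,:,::-1];t=r.snapshot("top")[:,:,::-1]
togo([.4575,-.233,.170],.003)
a=np.vstack([cv2.resize(np.ascontiguousarray(s_[200:290,140:300]),(800,450),interpolation=2)[:400],cv2.resize(np.ascontiguousarray(t[215:255,340:500]),(800,200),interpolation=2)])
cv2.imwrite("pics/z5.png",a)
E
```

```text
xyz [-0.0005 -0.0002  0.0144] rot [ 0.0011 -0.0021 -0.0004] tcp [ 0.457  -0.2328  0.1844] F [-0.05 -0.81 -4.58] M [ 0.03  0.12 -0.  ] t 7.6167 open 0.172 ff 40.0
xyz [0.0003 0.0001 0.0157] rot [ 0.0001  0.0002 -0.0006] tcp [ 0.4578 -0.2331  0.1857] F [ 0.62  0.21 -5.26] M [ 0.04  0.01 -0.01] t 7.7167 open 0.179 ff 40.0
```

View pics/z5.png

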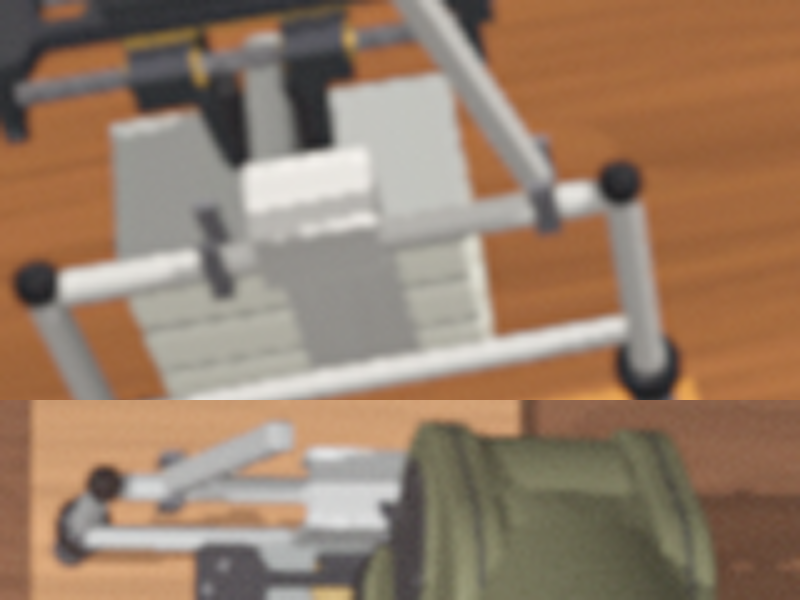

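The hook straddles the rail, with the lip (crop 250–385, 215–260) hiding it and clear of the catch at 215 and the hinge at 543. Easing down.

carry_out([
  {"rot": [0, 0, 0], "xyz": [0, 0, 0.003], "grip": 255},
  {"rot": [0, 0, 0], "xyz": [0, 0, 0.006], "grip": 255},
  {"rot": [0, 0, 0], "xyz": [0, 0, 0.008], "grip": 255},
  {"rot": [0, 0, 0], "xyz": [0, 0, 0.009], "grip": 255},
  {"rot": [0, 0, 0], "xyz": [0, 0, 0.01], "grip": 255},
  {"rot": [0, 0, 0], "xyz": [0, 0, 0.01], "grip": 255},
])

```text
clock: 8.22
tool_pos: [0.4575, -0.2331, 0.1756]
eef_rot: [-0.001, 1.0, 0.0, -0.0]
contact_force: [0.1, -0.8, -4.4]
opening: 0.177
finger_force: 40.0
```

carry_out([
  {"rot": [0, 0, 0], "xyz": [0, 0, 0.001], "grip": 255},
  {"rot": [0, 0, 0], "xyz": [0, 0, 0.002], "grip": 255},
  {"rot": [0, 0, 0], "xyz": [0, 0, 0.002], "grip": 255},
  {"rot": [0, 0, 0], "xyz": [0, 0, 0.002], "grip": 255},
])

```text
clock: 8.55
tool_pos: [0.4576, -0.2331, 0.1736]
eef_rot: [-0.001, 1.0, 0.0, -0.0]
contact_force: [1.2, 0.2, -4.7]
opening: 0.174
finger_force: 40.0
```

carry_out([
  {"rot": [0, 0, 0], "xyz": [0, 0, 0.001], "grip": 255},
  {"rot": [0, 0, 0], "xyz": [0, 0, 0.002], "grip": 255},
  {"rot": [0, 0, 0], "xyz": [0, 0, 0.002], "grip": 255},
  {"rot": [0, 0, 0], "xyz": [0, 0, 0.002], "grip": 255},
])

```text
clock: 8.88
tool_pos: [0.4575, -0.2331, 0.1716]
eef_rot: [-0.001, 1.0, 0.0, -0.0]
contact_force: [-0.2, -0.5, -5.1]
opening: 0.178
finger_force: 40.0
```

carry_out([
  {"rot": [0, 0, 0], "xyz": [0, 0, 0.001], "grip": 255},
  {"rot": [0, 0, 0], "xyz": [0, 0, 0.002], "grip": 255},
  {"rot": [0, 0, 0], "xyz": [0, 0, 0.002], "grip": 255},
  {"rot": [0, 0, 0], "xyz": [0, 0, 0.002], "grip": 255},
])

```text
clock: 9.22
tool_pos: [0.4575, -0.2331, 0.1696]
eef_rot: [-0.001, 1.0, 0.0, -0.0]
contact_force: [-0.4, -0.1, -4.2]
opening: 0.178
finger_force: 40.0
```

carry_out([
  {"rot": [0, 0, 0], "xyz": [0, 0, 0.001], "grip": 255},
  {"rot": [0, 0, 0], "xyz": [0, 0, 0.002], "grip": 255},
  {"rot": [0, 0, 0], "xyz": [0, 0, 0.002], "grip": 255},
  {"rot": [0, 0, 0], "xyz": [0, 0, 0.002], "grip": 255},
])

```text
clock: 9.55
tool_pos: [0.4578, -0.2331, 0.1678]
eef_rot: [-0.001, 1.0, -0.0, 0.0]
contact_force: [0.1, 0.5, -3.8]
opening: 0.175
finger_force: 39.9
```

carry_out([
  {"rot": [0, 0, 0], "xyz": [0, 0, 0.001], "grip": 255},
  {"rot": [0, 0, 0], "xyz": [0, 0, 0.001], "grip": 255},
  {"rot": [0, 0, 0], "xyz": [0, 0, 0.001], "grip": 255},
])

```text
clock: 9.8
tool_pos: [0.4582, -0.2331, 0.1669]
eef_rot: [-0.001, 1.0, -0.0, 0.001]
contact_force: [1.3, -0.5, -1.9]
opening: 0.178
finger_force: 39.9
```

carry_out([
  {"rot": [0, 0, 0], "xyz": [0, 0, 0.001], "grip": 255},
  {"rot": [0, 0, 0], "xyz": [0, 0, 0.001], "grip": 255},
  {"rot": [0, 0, 0], "xyz": [0, 0, 0.001], "grip": 255},
])

```text
clock: 10.05
tool_pos: [0.4585, -0.233, 0.166]
eef_rot: [-0.001, 1.0, -0.0, 0.001]
contact_force: [2.1, 1.6, 0.3]
opening: 0.175
finger_force: 39.9
```

```bash
python3 -c "
from h import *
togo([.4575,-.233,.170],.003)"
```

```text
xyz [ 0.001  0.    -0.004] rot [-0.0001  0.002  -0.0004] tcp [ 0.4585 -0.233   0.166 ] F [2.09 1.61 0.29] M [ 0.3  -0.58  0.05] t 10.05 open 0.175 ff 39.9
```

carry_out([
  {"rot": [0, -0.01, 0], "xyz": [-0.0005, 0, 0.0004], "grip": 255},
  {"rot": [0, -0.02, 0], "xyz": [-0.001, 0, 0.0008], "grip": 255},
  {"rot": [0, -0.03, 0], "xyz": [-0.0014, 0, 0.0013], "grip": 255},
  {"rot": [0, -0.04, 0], "xyz": [-0.0019, 0, 0.0018], "grip": 255},
  {"rot": [0, -0.05, 0], "xyz": [-0.0023, 0, 0.0024], "grip": 255},
  {"rot": [0, -0.05, 0], "xyz": [-0.0023, 0, 0.0024], "grip": 255},
])

```text
clock: 10.55
tool_pos: [0.4574, -0.2334, 0.1634]
eef_rot: [-0.001, 1.0, -0.0, 0.023]
contact_force: [-3.6, 0.5, 6.8]
opening: 0.174
finger_force: 40.0
```

```bash
python3 -c "
from h import *
togo([.4575,-.233,.170],.003)"
```

```text
xyz [-0.0004  0.0004 -0.0066] rot [-0.0004  0.0469 -0.0017] tcp [ 0.4574 -0.2334  0.1634] F [-3.59  0.47  6.79] M [0.3  0.61 0.08] t 10.55 open 0.174 ff 40.0
```

carry_out([
  {"rot": [0, 0, 0], "xyz": [0, 0, -0.0005], "grip": 255},
  {"rot": [0, 0, 0], "xyz": [0, 0, -0.001], "grip": 255},
  {"rot": [0, 0, 0], "xyz": [0, 0, -0.001], "grip": 255},
  {"rot": [0, 0, 0], "xyz": [0, 0, -0.001], "grip": 255},
], squeeze=10)

```text
clock: 10.88
tool_pos: [0.4577, -0.2333, 0.1636]
eef_rot: [-0.001, 1.0, 0.0, 0.023]
contact_force: [-4.3, -0.0, -2.1]
opening: 0.183
finger_force: 10.0
```

carry_out([
  {"rot": [0, 0, 0], "xyz": [0, 0, 0], "grip": 255},
  {"rot": [0, 0, 0], "xyz": [0, 0, 0], "grip": 255},
  {"rot": [0, 0, 0], "xyz": [0, 0, 0], "grip": 255},
  {"rot": [0, 0, 0], "xyz": [0, 0, 0], "grip": 255},
], squeeze=4)

```text
clock: 11.22
tool_pos: [0.4578, -0.2334, 0.1637]
eef_rot: [-0.001, 1.0, 0.0, 0.023]
contact_force: [-5.4, -1.4, -1.5]
opening: 0.182
finger_force: 4.0
```

```bash
python3 -c "
from h import *
togo([.4575,-.233,.170],.003)
cv2.imwrite('pics/s6.png',r.snapshot('scene')[:,:,::-1])"
```

```text
xyz [ 0.      0.0004 -0.0063] rot [ 0.0002  0.0459 -0.0015] tcp [ 0.4578 -0.2334  0.1637] F [-5.45 -1.35 -1.46] M [-0.21  1.18  0.04] t 11.2167 open 0.182 ff 4.0
```

carry_out([
  {"rot": [0, 0, 0], "xyz": [0.0005, 0, 0], "grip": 255},
  {"rot": [0, 0, 0], "xyz": [0.001, 0, 0], "grip": 255},
  {"rot": [0, 0, 0], "xyz": [0.0015, 0, 0], "grip": 255},
  {"rot": [0, 0, 0], "xyz": [0.0015, 0, 0], "grip": 255},
], squeeze=4)

```text
clock: 11.6
tool_pos: [0.4582, -0.2332, 0.1641]
eef_rot: [-0.001, 1.0, 0.0, 0.025]
contact_force: [-4.0, -1.2, -3.3]
opening: 0.181
finger_force: 4.0
```

```bash
python3 -c "
from h import *
togo([.4575,-.233,.170],.003)"
```

```text
xyz [ 0.0004  0.0002 -0.006 ] rot [ 0.0001  0.0498 -0.0009] tcp [ 0.4582 -0.2332  0.1641] F [-4.04 -1.25 -3.31] M [-0.2   0.85  0.02] t 11.6 open 0.181 ff 4.0
```

carry_out([
  {"rot": [0, 0, 0], "xyz": [0.001, 0, 0.0005], "grip": 255},
  {"rot": [0, 0, 0], "xyz": [0.002, 0, 0.001], "grip": 255},
  {"rot": [0, 0, 0], "xyz": [0.003, 0, 0.0015], "grip": 255},
  {"rot": [0, 0, 0], "xyz": [0.004, 0, 0.002], "grip": 255},
  {"rot": [0, 0, 0], "xyz": [0.004, 0, 0.002], "grip": 255},
  {"rot": [0, 0, 0], "xyz": [0.004, 0, 0.002], "grip": 255},
], squeeze=4)

```text
clock: 12.1
tool_pos: [0.4565, -0.2329, 0.1624]
eef_rot: [-0.001, 1.0, 0.0, 0.027]
contact_force: [3.3, 0.7, -2.5]
opening: 0.18
finger_force: 4.0
```

```bash
python3 -c "
from h import *
togo([.4575,-.233,.170],.003)"
```

```text
xyz [-0.0014 -0.0001 -0.0075] rot [ 0.      0.0541 -0.0001] tcp [ 0.4565 -0.2329  0.1624] F [ 3.27  0.7  -2.54] M [ 0.03 -0.66  0.01] t 12.1 open 0.18 ff 4.0
```

carry_out([
  {"rot": [0, 0, 0], "xyz": [-0.0005, 0, 0.0005], "grip": 255},
  {"rot": [0, 0, 0], "xyz": [-0.001, 0, 0.001], "grip": 255},
  {"rot": [0, 0, 0], "xyz": [-0.0015, 0, 0.0015], "grip": 255},
  {"rot": [0, 0, 0], "xyz": [-0.0015, 0, 0.002], "grip": 255},
  {"rot": [0, 0, 0], "xyz": [-0.0015, 0, 0.002], "grip": 255},
], squeeze=3)

```text
clock: 12.52
tool_pos: [0.4562, -0.2331, 0.1602]
eef_rot: [-0.001, 1.0, 0.0, 0.025]
contact_force: [0.4, 0.9, 4.3]
opening: 0.184
finger_force: 3.0
```

```bash
python3 -c "
from h import *
togo([.4575,-.233,.170],.003)"
```

```text
xyz [-0.0018  0.0001 -0.0097] rot [-0.      0.0504 -0.0006] tcp [ 0.4562 -0.2331  0.1602] F [0.41 0.9  4.32] M [ 0.2  -0.13 -0.05] t 12.5167 open 0.184 ff 3.0
```

Weight is on the rail. Opening gently.

carry_out([
  {"rot": [0, 0, 0], "xyz": [0, 0, 0], "grip": 200},
  {"rot": [0, 0, 0], "xyz": [0, 0, 0], "grip": 190},
  {"rot": [0, 0, 0], "xyz": [0, 0, 0], "grip": 180},
  {"rot": [0, 0, 0], "xyz": [0, 0, 0], "grip": 160},
  {"rot": [0, 0, 0], "xyz": [0, 0, 0], "grip": 120},
  {"rot": [0, 0, 0], "xyz": [0, 0, 0], "grip": 90},
  {"rot": [0, 0, 0], "xyz": [0, 0, 0], "grip": 90},
  {"rot": [0, 0, 0], "xyz": [0, 0, 0], "grip": 90},
])

```text
clock: 13.18
tool_pos: [0.456, -0.2331, 0.16]
eef_rot: [-0.001, 1.0, 0.0, 0.025]
contact_force: [0.1, 0.0, -0.3]
opening: 0.643
finger_force: 0.0
```

```bash
python3 - <<'E'
from h import *
togo([.4575,-.233,.170],.003)
b=r.snapshot('scene')[:,:,::-1];cv2.imwrite('pics/s7.png',b)
a=cv2.imread('pics/s6.png')
# shift of case (right half, tiers+strap) between before/after release
for (y0,y1,x0,x1) in[(228,275,150,240),(226,250,185,220)]:
    A=cv2.cvtColor(a,6)[y0:y1,x0:x1];best=cv2.matchTemplate(cv2.cvtColor(np.ascontiguousarray(b),6)[y0-8:y1+8,x0-8:x1+8],A,5);print(cv2.minMaxLoc(best)[1::2])
E
```

```text
xyz [-0.002   0.0001 -0.0099] rot [ 0.0001  0.0499 -0.0008] tcp [ 0.456  -0.2331  0.16  ] F [ 0.09  0.02 -0.33] M [0.02 0.07 0.04] t 13.1833 open 0.643 ff 0.0
(0.754348874092102, (8, 8))
(0.7184388637542725, (2, 9))
```

carry_out([
  {"rot": [0, 0, 0], "xyz": [0, 0, -0.01], "grip": 90},
  {"rot": [0, 0, 0], "xyz": [0, 0, -0.025], "grip": 90},
  {"rot": [0, 0, 0], "xyz": [0, 0, -0.045], "grip": 90},
  {"rot": [0, 0, 0], "xyz": [0, 0, -0.07], "grip": 90},
  {"rot": [0, 0.02, 0], "xyz": [0, 0, -0.1], "grip": 90},
  {"rot": [0, 0.05, 0], "xyz": [0, 0, -0.13], "grip": 160},
  {"rot": [0, 0.05, 0], "xyz": [0, 0, -0.155], "grip": 255},
  {"rot": [0, 0.05, 0], "xyz": [0, 0, -0.17], "grip": 255},
], squeeze=20)

```text
clock: 13.9
tool_pos: [0.4487, -0.2332, 0.3328]
eef_rot: [-0.001, 1.0, -0.001, 0.002]
contact_force: [0.5, -0.1, -0.1]
opening: 0.444
finger_force: 0.0
```

```bash
python3 - <<'E'
from h import *
togo([.46,-.105,.33],.0)
s=r.snapshot("scene")[:,:,::-1];w=r.snapshot("wrist")[:,:,::-1]
a=np.hstack([cv2.resize(np.ascontiguousarray(s[185:305,140:300]),(800,600),interpolation=2)[:,:480],cv2.resize(np.ascontiguousarray(w[100:460,160:480]),(320,360))[:,:].copy() if 0 else cv2.copyMakeBorder(cv2.resize(np.ascontiguousarray(w),(320,240),interpolation=3),0,360,0,0,0)])
cv2.imwrite("pics/z8.png",cv2.resize(np.ascontiguousarray(s[185:305,140:300]),(800,600),interpolation=2));cv2.imwrite("pics/w8.png",w)
E
```

```text
xyz [-0.0116  0.1282  0.0026] rot [-0.0014  0.0039  0.0025] tcp [ 0.4487 -0.2332  0.3328] F [ 0.47 -0.13 -0.12] M [-0.04 -0.03  0.02] t 13.9 open 0.444 ff 0.0
```

View pics/z8.png

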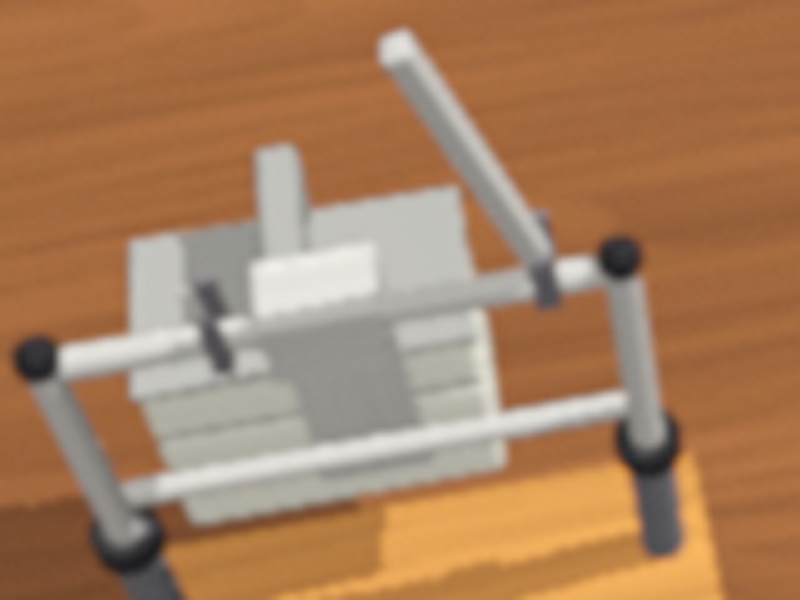

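The case hangs by itself: plate at (250–380, 245–310) on the rail between catch (215) and hinge (543), strap at the rest bar. The keeper still leans up, with its tip at (395,45). Fingers shut next, then around to the keeper's +y side.

carry_out([
  {"rot": [0, 0, 0], "xyz": [0, 0.015, 0], "grip": 255},
  {"rot": [0, 0, 0], "xyz": [0, 0.045, 0], "grip": 255},
  {"rot": [0, 0, 0], "xyz": [0, 0.08, 0.002], "grip": 255},
  {"rot": [0, 0, 0], "xyz": [0, 0.115, 0.004], "grip": 255},
  {"rot": [0, 0, 0], "xyz": [-0.015, 0.138, 0.006], "grip": 255},
  {"rot": [0, 0, 0], "xyz": [-0.045, 0.14, 0.007], "grip": 255},
  {"rot": [0, 0, 0], "xyz": [-0.07, 0.14, 0.008], "grip": 255},
  {"rot": [0, 0, 0], "xyz": [-0.077, 0.14, 0.008], "grip": 255},
])

```text
clock: 14.67
tool_pos: [0.5268, -0.0919, 0.3203]
eef_rot: [-0.002, 1.0, 0.001, 0.0]
contact_force: [0.2, -0.0, -0.2]
opening: 0.008
finger_force: 0.0
```

carry_out([
  {"rot": [0, 0, 0], "xyz": [0, 0, 0], "grip": 255},
  {"rot": [0, 0, 0], "xyz": [0, 0, 0], "grip": 255},
  {"rot": [0, 0, 0], "xyz": [0, 0, 0], "grip": 255},
])

```text
clock: 14.92
tool_pos: [0.5225, -0.0935, 0.3213]
eef_rot: [-0.001, 1.0, -0.0, -0.001]
contact_force: [0.1, 0.2, -0.3]
opening: 0.006
finger_force: 0.0
```

```bash
python3 - <<'E'
from h import *
togo([.526,-.11,.325],.0)
S=cam("scene")
hp=lambda t,L=.12:[.526,-.137-L*np.cos(t),.2285+L*np.sin(t)]
for t in(1.2,1.3,1.35,1.4):print(t,((proj(S,hp(t))-[140,185]+.4)*5).round(0))
# waypoints for tip edge rho=.1
for t in(1.35,1.1,.9,.7,.5,.3,.15,0): print(t,"E y,z",np.round([-.137-.1*np.cos(t)+.005*np.sin(t),.2285+.1*np.sin(t)+.005*np.cos(t)],4))
# hung-plate check
for th in(0,.05,.1):
    P=np.array([(x,y,z) for x,y,z in[(-.017,-.022,.004),(-.017,.022,.004),(.017,.022,.004),(.017,-.022,.004)]])
    P=Rn.from_euler("y",-th).apply(P)+[.5235,-.218,.2155];print(th,((proj(S,P)-[140,185]+.4)*5).round(0).tolist())
E
```

```text
xyz [-0.0035 -0.0165 -0.0037] rot [-0.0002 -0.0026  0.0015] tcp [ 0.5225 -0.0935  0.3213] F [ 0.13  0.24 -0.29] M [ 0.05 -0.01  0.04] t 14.9167 open 0.006 ff 0.0
1.2 [[359.  59.]]
1.3 [[392.  45.]]
1.35 [[410.  39.]]
1.4 [[428.  34.]]
1.35 E y,z [-0.154   0.3272]
1.1 E y,z [-0.1779  0.3199]
0.9 E y,z [-0.1952  0.3099]
0.7 E y,z [-0.2103  0.2967]
0.5 E y,z [-0.2224  0.2808]
0.3 E y,z [-0.2311  0.2628]
0.15 E y,z [-0.2351  0.2484]
0 E y,z [-0.237   0.2335]
0 [[251.0, 270.0], [372.0, 250.0], [380.0, 323.0], [257.0, 344.0]]
0.05 [[252.0, 271.0], [373.0, 251.0], [380.0, 321.0], [256.0, 342.0]]
0.1 [[252.0, 272.0], [373.0, 252.0], [379.0, 319.0], [256.0, 340.0]]
```

carry_out([
  {"rot": [0, 0, 0], "xyz": [-0.0035, -0.015, 0], "grip": 255},
  {"rot": [0, 0, 0], "xyz": [-0.0035, -0.03, -0.001], "grip": 255},
  {"rot": [0, 0, 0], "xyz": [-0.0035, -0.045, -0.002], "grip": 255},
  {"rot": [0, 0, 0], "xyz": [-0.0035, -0.056, -0.002], "grip": 255},
  {"rot": [0, 0, 0], "xyz": [-0.0035, -0.066, 0], "grip": 255},
  {"rot": [0, 0, 0], "xyz": [-0.0035, -0.074, 0.002], "grip": 255},
  {"rot": [0, 0, 0], "xyz": [-0.0035, -0.082, 0.006], "grip": 255},
  {"rot": [0, 0, 0], "xyz": [-0.0035, -0.089, 0.011], "grip": 255},
])

```text
clock: 15.58
tool_pos: [0.5278, -0.1826, 0.3107]
eef_rot: [-0.001, 1.0, -0.0, 0.0]
contact_force: [-0.5, 0.2, 1.3]
opening: 0.005
finger_force: 0.6
```

```bash
python3 - <<'E'
from h import *
togo([.526,-.198,.297],.0)
E
```

```text
xyz [ 0.0019 -0.0153  0.0137] rot [-0.0003  0.0003  0.0024] tcp [ 0.5278 -0.1826  0.3107] F [-0.48  0.19  1.31] M [0.07 0.09 0.04] t 15.5833 open 0.005 ff 0.6
```

carry_out([
  {"rot": [0, 0, 0], "xyz": [0.001, -0.008, 0.006], "grip": 255},
  {"rot": [0, 0, 0], "xyz": [0.0015, -0.0155, 0.0135], "grip": 255},
  {"rot": [0, 0, 0], "xyz": [0.0015, -0.022, 0.0215], "grip": 255},
  {"rot": [0, 0, 0], "xyz": [0.0015, -0.0275, 0.0295], "grip": 255},
  {"rot": [0, 0, 0], "xyz": [0.0015, -0.0325, 0.0385], "grip": 255},
  {"rot": [0, 0, 0], "xyz": [0.0015, -0.0365, 0.0475], "grip": 255},
  {"rot": [0, 0, 0], "xyz": [0.0015, -0.039, 0.055], "grip": 255},
  {"rot": [0, 0, 0], "xyz": [0.0015, -0.0405, 0.0625], "grip": 255},
])

```text
clock: 16.25
tool_pos: [0.5262, -0.223, 0.2473]
eef_rot: [-0.001, 1.0, -0.0, -0.0]
contact_force: [-0.4, -0.3, 0.9]
opening: 0.007
finger_force: 0.5
```

```bash
python3 - <<'E'
from h import *
togo([.526,-.225,.2335],.0)
E
```

```text
xyz [ 0.0002 -0.002   0.0138] rot [-0.     -0.0008  0.0019] tcp [ 0.5262 -0.223   0.2473] F [-0.43 -0.26  0.89] M [-0.12  0.02 -0.  ] t 16.25 open 0.007 ff 0.5
```

carry_out([
  {"rot": [0, 0, 0], "xyz": [0, -0.001, 0.005], "grip": 255},
  {"rot": [0, 0, 0], "xyz": [0, -0.002, 0.009], "grip": 255},
  {"rot": [0, 0, 0], "xyz": [0, -0.002, 0.012], "grip": 255},
  {"rot": [0, 0, 0], "xyz": [0, -0.002, 0.014], "grip": 255},
  {"rot": [0, 0, 0], "xyz": [0, -0.002, 0.015], "grip": 255},
  {"rot": [0, 0, 0], "xyz": [0, -0.002, 0.016], "grip": 255},
])

```text
clock: 16.75
tool_pos: [0.5264, -0.2243, 0.2333]
eef_rot: [-0.001, 1.0, -0.0, -0.0]
contact_force: [-4.2, 0.7, 13.2]
opening: 0.005
finger_force: 6.7
```

carry_out([
  {"rot": [0, 0, 0], "xyz": [0, 0, 0.002], "grip": 255},
  {"rot": [0, 0, 0], "xyz": [0, 0, 0.003], "grip": 255},
  {"rot": [0, 0, 0], "xyz": [0, 0, 0.003], "grip": 255},
  {"rot": [0, 0, 0], "xyz": [0, 0, 0.003], "grip": 255},
])

```text
clock: 17.08
tool_pos: [0.5265, -0.2244, 0.233]
eef_rot: [-0.001, 1.0, -0.001, 0.001]
contact_force: [-9.3, 1.4, 25.3]
opening: 0.007
finger_force: 12.2
```

```bash
python3 - <<'E'
from h import *
togo([.526,-.225,.2335],.0)
E
```

```text
xyz [ 0.0005 -0.0006 -0.0005] rot [-0.0019  0.0014  0.002 ] tcp [ 0.5265 -0.2244  0.233 ] F [-9.27  1.42 25.31] M [0.37 1.76 0.03] t 17.0833 open 0.007 ff 12.2
```

Hard stop at z 0.233, which is the expected closed height. Backing off straight up.

carry_out([
  {"rot": [0, 0, 0], "xyz": [0, 0, -0.006], "grip": 255},
  {"rot": [0, 0, 0], "xyz": [0, 0, -0.015], "grip": 255},
  {"rot": [0, 0, 0], "xyz": [0, 0, -0.04], "grip": 255},
  {"rot": [0, 0, 0], "xyz": [0, 0, -0.07], "grip": 255},
  {"rot": [0, 0, 0], "xyz": [0.03, 0, -0.09], "grip": 255},
  {"rot": [0, 0, 0], "xyz": [0.06, 0, -0.1], "grip": 255},
  {"rot": [0, 0, 0], "xyz": [0.08, 0, -0.1], "grip": 255},
  {"rot": [0, 0, 0], "xyz": [0.08, 0, -0.1], "grip": 255},
])

```text
clock: 17.75
tool_pos: [0.4427, -0.2253, 0.3304]
eef_rot: [0.0, 1.0, -0.001, -0.001]
contact_force: [-0.8, -0.6, -0.3]
opening: 0.007
finger_force: 0.0
```

```bash
python3 - <<'E'
from h import *
togo([.526,-.225,.2335],.0)
b=r.snapshot("scene")[:,:,::-1];cv2.imwrite("pics/s9.png",b)
S=cam("scene")
# keeper height check: scan bright (low saturation) column extent across rail at stand y between catch/hook and hook/hinge
hsv=cv2.cvtColor(np.ascontiguousarray(b),40)
for nm in("s7","s9"):
    im=cv2.cvtColor(cv2.imread(f"pics/{nm}.png"),cv2.COLOR_BGR2HSV)
    for y in(-.16,-.175,-.246,-.27):
        u,v=proj(S,[.526,y,.2095])[0].round().astype(int)
        print(nm,y,u,v,"S:",im[v-14:v+8,u,1].tolist(),"V",im[v-14:v+8,u,2].tolist())
for t in(0,.05,.1):
    print(t,[proj(S,[.526,-.137-L*np.cos(t),.2335+L*np.sin(t)]).round(1).tolist() for L in(.03,.12)])
t0,s0=cv2.imread("pics/top0.png"),cv2.imread("pics/scene0.png")
d=cv2.absdiff(s0,np.ascontiguousarray(b)).max(2)
for n,(x,y) in dict(dishA=(353,255),dishB=(386,327),stop=(454,221),crush=(496,292),cup=(323,401),bottle=(407,387),brown=(425,165)).items():print(n,d[y-12:y+12,x-12:x+12].mean().round(1))
E
```

```text
xyz [-0.0835  0.0004  0.0967] rot [-0.0017 -0.0023 -0.    ] tcp [ 0.4427 -0.2253  0.3304] F [-0.79 -0.56 -0.34] M [ 0.03  0.04 -0.  ] t 17.75 open 0.007 ff 0.0
s7 -0.16 236 243 S: [153, 161, 158, 160, 162, 161, 161, 161, 162, 150, 94, 35, 11, 10, 10, 9, 16, 35, 36, 28, 26, 22] V [170, 170, 171, 169, 168, 168, 165, 162, 159, 161, 166, 174, 178, 179, 175, 167, 158, 166, 191, 206, 208, 206]
s7 -0.175 227 244 S: [9, 8, 8, 8, 9, 8, 7, 8, 7, 7, 8, 8, 10, 11, 9, 9, 9, 10, 9, 8, 8, 8] V [195, 195, 195, 195, 195, 195, 195, 195, 195, 195, 195, 189, 184, 181, 179, 172, 162, 160, 178, 191, 196, 197]
s7 -0.246 188 251 S: [8, 8, 8, 8, 10, 9, 9, 10, 10, 10, 11, 11, 9, 10, 10, 9, 10, 9, 10, 8, 9, 8] V [150, 151, 150, 150, 151, 149, 149, 151, 150, 149, 158, 187, 209, 204, 186, 172, 160, 162, 182, 193, 195, 194]
s7 -0.27 175 253 S: [8, 9, 9, 7, 8, 8, 10, 8, 8, 8, 10, 9, 9, 9, 9, 10, 11, 12, 9, 8, 9, 8] V [130, 141, 147, 150, 153, 151, 152, 151, 152, 150, 159, 191, 220, 223, 206, 183, 165, 155, 168, 188, 197, 199]
s9 -0.16 236 243 S: [158, 165, 134, 50, 14, 8, 8, 9, 10, 11, 12, 12, 10, 10, 10, 9, 18, 3
[... 251 characters left out ...]
 213, 226, 230, 230, 223, 198, 165, 150, 162, 175, 178, 172, 161, 160, 176, 191, 195, 196]
s9 -0.246 188 251 S: [10, 9, 10, 9, 8, 8, 9, 10, 11, 12, 13, 13, 10, 9, 10, 9, 11, 10, 10, 8, 9, 9] V [149, 149, 151, 177, 214, 229, 232, 230, 218, 189, 157, 155, 171, 178, 178, 171, 160, 161, 180, 192, 194, 193]
s9 -0.27 175 253 S: [8, 8, 8, 8, 9, 8, 7, 8, 8, 8, 8, 10, 10, 10, 9, 10, 10, 10, 10, 8, 8, 8] V [194, 193, 194, 196, 194, 189, 188, 192, 193, 193, 191, 187, 181, 180, 178, 172, 161, 156, 171, 188, 196, 198]
0 [[[229.8, 235.4]], [[179.1, 244.0]]]
0.05 [[[229.7, 234.9]], [[178.3, 242.0]]]
0.1 [[[229.6, 234.4]], [[177.8, 239.9]]]
dishA 1.2
dishB 3.4
stop 2.2
crush 1.3
cup 1.5
bottle 1.0
brown 1.8
```

The keeper sits the same distance above the rail at both ends (rows −10 to −6), so it is level and closed. The other items haven't moved.

```bash
python3 -c "
from plant import r
print(r.finish_job())"
```

```text
the job is handed in; nothing more can be done
None
```

The case hangs by its hook on the rail, the keeper bar is pushed down level into its catch, the other items show no movement in the scene camera, and the job was handed in at about 18 s of the 70 s limit.

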